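Fit a stirrer to the colourant carousel

TASK

Turn the tinting carousel anticlockwise (seen from above) by one click, so that its bare drive coupling stands at the pointer on the foot. Then take the stirrer from its wooden stand, turn it until its cross-shaped foot meshes with the coupling, slide it home against the spring until its collar meets the coupling's rim, and finish while still gripping it and pressing it fully home, so that I can fix it from below. Leave the other things where they are.

Things in the scene. Friction and masses are not known exactly. Their poses are not given: they have to be found in the camera images.
- carousel (a joint): turn of the turntable in rad about the vertical axis through its handle, anticlockwise from above positive. It clicks into detents at 0 (start), 1.047 (wanted: bare coupling at the pointer) and 2.094 (one too far); about 0.3 N m takes it out of a detent, and past half-way it is drawn to the next.
- handle (a point): centre of the black bar handle on the carousel's axis, 144 mm above the counter, turning with the turntable; the bar is 56 mm long along its x, 14 mm thick along its y, 38 mm high. Round it, centred 75 mm from the axis, stand five white lidded canisters 58 mm wide (tops 113 mm above the counter) and, in the sixth place, the bare coupling.
- tinter: the carousel's fixed round grey foot, 118 mm in radius; origin on the axis at counter height. A small steel pointer stands on its rim at the robot's side, along this body's -x; one click on, the coupling is 75 mm from the axis in that direction. The turntable above is 106 mm in radius, its top 54 mm above the counter.
- coupling (a point): centre of the upper rim of the bare steel coupling, 96 mm above the counter: a round hub 49 mm wide with a cross-shaped socket, slots along its x and y, 9.5 mm wide, 39 mm end to end; a sprung pad is its floor, 22 mm below the rim at rest. It turns with the carousel, and stands at any angle on its own stiff spindle (0.12 N m turns it).
- spring_pad (a joint): how far the sprung pad in the coupling is pressed down, m: 0 at rest, 0.008 with the stirrer home (collar on the rim). It pushes up with 5 N at 0 and about 9.4 N at 0.008, more than the stirrer weighs.
- stirrer_grip (a point): centre of the stirrer's flat black upright grip, 44 mm wide along its x, 14 mm thick along its y, 40 mm high (20 mm above and below this point). At the start the stirrer stands in the stand's hole, collar on the block, this point 155 mm above the counter. At home in the coupling this point is 115 mm above the coupling's rim.
- stirrer_foot (a point): middle of the bottom of the stirrer (165 mm tall, 0.1 to 0.17 kg), 145 mm below the grip's centre. The foot is a cross of two ribs along its x and y (those of the grip), 24 mm across, 7 mm thick, 30 mm high, rounded below; it fits the coupling in any quarter turn. Above it a collar 44 mm wide, then a thin shaft with four wire paddles 52 mm across.
- stand: wooden block 70 x 70 x 40 mm, fixed, with a 29 mm round hole 34 mm deep that the stirrer's foot stands in; origin at the centre of its underside
- aerosol: grey spray can with a yellow cap, 66 mm wide, 200 mm tall; bystander; origin under its centre
- bottle: white plastic bottle, 66 mm wide, 124 mm tall; bystander; origin under its centre
- small_tin: small paint tin, 72 mm wide, 71 mm tall; bystander; origin under its centre
- calculator: pocket calculator lying flat, 118 x 70 x 12 mm; bystander; origin under its centre
Things that resemble listed ones, but are neither listed nor needed, are in the scene too. Leave any pink look-alike of the part that bears stirrer_grip alone.

How it is judged:
By the outcome, as a careful person would: the job done as asked, in the order asked, and still so for the second after the job is handed in, while the arm keeps its last pose, push and grip.
It also fails if it takes over 51 s, if anything falls off the work surface, if the arm or the gripper's body presses on something with over 40 N, if the wrist force passes 120 N, or if a joint passes its speed limit or range.

ROBOT

A 6-joint arm with a two-finger parallel gripper is mounted at the origin on a cart in front of the work surface, level with it; the furniture and walls round the work are solid. World frame = base frame: x ahead of the robot, y to its left, z up, the work surface at z = 0. Lengths are in m, angles in rad, forces in N, time in s.
With the tool pointing down it reaches from about 0.425 to 0.95 m from the base axis. Payload 3.5 kg.
Tool frame: the origin (TCP) lies at the very end of the fingers, on their centre line; the grasp point (between the pads) lies 19 mm behind it; y points along the fingers, z is the direction in which the jaws open and shut, and the axes are right-handed (so a half turn about y gives the same grasp; the last joint's range is limited). The gripper opens to 85 mm and grips with 20 to 120 N. Pads are 22 mm wide; open, the fingers measure 114 mm over their backs; the gripper's body (76 mm by 85 mm) begins 54 mm behind the grasp point. The pads swing forward as they close: fully open they stand 13 mm farther back than shut.
Start: joints at [1.1, 0.286, 1.577, -0, 1.279, -0.15], TCP at [0.213, 0.641, 0.231] pointing down, gripper open.
Joint ranges: [-2.77, 2.77], [-0.9, 2.22], [0.21, 2.48], [-1.53, 4.67], [0.24, 2.81], [-2.84, 2.84]. Speed limits (rad/s): [2.79, 2.79, 3.14, 3.14, 3.14, 3.14].

INTERFACE

Orientations are given as a unit quaternion [x, y, z, w].
In Python, from plant import ctrl, cams gives the robot as it stands.
- The arm moves only by the tool play_rows, never from a script. Its argument "steps" is a list of rows, each an object of numbers: "claw": the finger opening in cm, from 0 to 8.54; "tx", "ty", "tz": the shift along the tool's x, y, z in cm; "ax", "ay", "az": the turn, a rotation vector about the tool's x, y, z in degrees. A call has 1 to 12 rows; each row is the pose to reach, as a shift and turn from the pose commanded when the call began, along the tool's axes at that moment; what a row does not reach only later rows make up. A row lasts 1/12 s, in which the tool goes at most 41.7 mm and 7.16 degrees, less where a joint would pass 70% of its speed; a pose out of reach is approached as far as the arm can. A call with a gripper value outside its range is refused whole. The fingers move at their own pace and stop on an object; "grip_force" is the grip in N (left out, the last holds). Time passes only in rows, so rows that repeat a pose let the fingers close. It gives the time, the measured TCP pose, the force and the opening at its end, in the units of the state.
- ctrl.get_state(): the state, without advancing time (a new reading comes with each control period).
- cams.read_camera(name): name is "scene" or "top" or "wrist"; returns (picture, depth): 480x640x3 uint8, blue, green, red; 480x640 float32, m along the optical axis (not along the pixel's ray), 0 where there is no reading.
- cams.camera_model(name): a dict with "intrinsics" (3x3 intrinsics, pixels), "rvec" (rotation vector, rad) and "tvec" (3), from world to camera coordinates, as OpenCV has them; the wrist camera has in their place "tool_from_camera" (4x4, takes a point from camera to tool coordinates, whose origin is the TCP and whose axes are the tool frame's). Camera axes: x right, y down, z forward; pixel columns grow to the right and rows downward; lengths in m; the calibration is good to about 2 mm. A picture is of the moment at which its call begins: read the wrist's pose just before it. camera_model takes no time and is no camera call.
- ctrl.sign_off(): hands the job in, once; it reports no verdict.
The state is a dict: "time": time; "qpos": joint angles; "dq": joint speeds; "joint_efforts": joint torques, N m; "eef_pos": TCP position; "tcp_rot": TCP orientation; "contact_force": force on the tool from outside, world axes, zero at the start; "wrist_torque": the same for the moment, N m; "opening": opening from 0.0 (shut) to 1.0 (fully open).
Only numpy, scipy, OpenCV 4.12 (cv2) and the standard library are available. Lean on these libraries where they do the work, as an engineer would, in place of code of your own. Each camera call takes 0.05 s, during which the arm holds its last target.

## Working session

There is one attempt and no reset: what is moved stays moved. The work goes in short steps, Python scripts to look and compute and a tool call to move; the robot and the scene stay as the last step left them, time stands still between calls to the robot, and variables do not carry over. Pictures are saved under pics/ and viewed, and the job is handed in when it is done.

Besides the shell and the picture viewer there is one more tool, called after "Request:" in YAML: its name, and indented under it one key for each argument. play_rows: Moves the arm, as the interface text tells. Its arguments: {"type":"object","properties":{"steps":{"type":"array","items":{"type":"object","properties":{"claw":{"type":"number"},"tx":{"type":"number"},"ty":{"type":"number"},"tz":{"type":"number"},"ax":{"type":"number"},"ay":{"type":"number"},"az":{"type":"number"}}}},"grip_force":{"type":"number"}},"required":["steps"]}

```bash
ls; mkdir -p pics
cat > h.py <<'E'
import sys; sys.path.insert(0,'.')
import numpy as np, cv2, os
from scipy.spatial.transform import Rotation as R
from plant import ctrl, cams
def snap(n,tag):
    st=ctrl.get_state(); im,d=cams.read_camera(n)
    cv2.imwrite(f'pics/{tag}.png',im); np.savez(f'pics/{tag}.npz',im=im,d=d,p=st['eef_pos'],q=st['tcp_rot'])
    return im,d,st
def cam(n,p=None,q=None):
    m=cams.camera_model(n); K=np.array(m['intrinsics'])
    if n=='wrist':
        T=np.eye(4);T[:3,:3]=R.from_quat(q).as_matrix();T[:3,3]=p
        T=T@np.array(m['tool_from_camera']); return K,T[:3,:3],T[:3,3]
    Rm=R.from_rotvec(np.ravel(m['rvec'])).as_matrix(); t=np.ravel(m['tvec'])
    return K,Rm.T,-Rm.T@t
def ray(c,uv,z):
    K,Rm,o=c; uv=np.atleast_2d(uv).astype(float)
    d=(Rm@np.linalg.inv(K)@np.c_[uv,np.ones(len(uv))].T).T
    return o+d*((z-o[2])/d[:,2])[:,None]
def cloud(c,d):
    K,Rm,o=c; v,u=np.indices(d.shape)
    P=np.stack([(u-K[0,2])/K[0,0]*d,(v-K[1,2])/K[1,1]*d,d],-1)
    return P@Rm.T+o
def proj(c,P):
    K,Rm,o=c; p=(np.atleast_2d(P)-o)@Rm@K.T; return p[:,:2]/p[:,2:]
E
python3 - <<'E'
from h import *
for n in ('scene','top','wrist'):
    snap(n,n+'0')
s=ctrl.get_state()
for k,v in s.items(): print(k,np.round(v,4))
for n in ('scene','top'):
    c=cam(n); print(n,c[0].tolist(),c[2],c[1][:,2])
print(cams.camera_model('wrist'))
E
```

```text
pics
time 0.15
qpos [ 1.1     0.287   1.5778 -0.      1.2786 -0.15  ]
dq [-0.0005 -0.0043 -0.0042 -0.0012  0.0004  0.001 ]
joint_efforts [ 7.00000e-04 -4.06604e+01 -2.93141e+01 -2.00000e-04  4.00000e-03
  0.00000e+00]
eef_pos [0.2126 0.6401 0.2302]
tcp_rot [ 0.6987 -0.1131  0.1127 -0.6974]
contact_force [-0.6416  0.8202 -0.4391]
wrist_torque [ 0.0095 -0.024  -0.0052]
opening 1.0
scene [[520.4739067202362, 0.0, 327.60958470146625], [0.0, 520.4739067202362, 232.8035307391549], [0.0, 0.0, 1.0]] [-0.01415802 -0.7581185   1.12594264] [ 0.42739037  0.57664771 -0.6962865 ]
top [[615.0747107711452, 0.0, 322.02566096510236], [0.0, 615.0747107711452, 243.36195431419998], [0.0, 0.0, 1.0]] [0.36944697 0.03743468 1.51549463] [ 0.17033692  0.02222963 -0.98513511]
{'intrinsics': array([[348.63264613,   0.        , 322.73825004],
       [  0.        , 348.63264613, 239.08990116],
       [  0.        ,   0.        ,   1.        ]]), 'tool_from_camera': array([[-4.33423043e-04,  9.56932444e-01,  2.90310367e-01,
        -7.45301664e-02],
       [-1.23286263e-03, -2.90310685e-01,  9.56931652e-01,
        -1.41338110e-01],
       [ 9.99999146e-01,  5.68434267e-05,  1.30559359e-03,
        -1.07782682e-03],
       [ 0.00000000e+00,  0.00000000e+00,  0.00000000e+00,
         1.00000000e+00]])}
```

View pics/scene0.png

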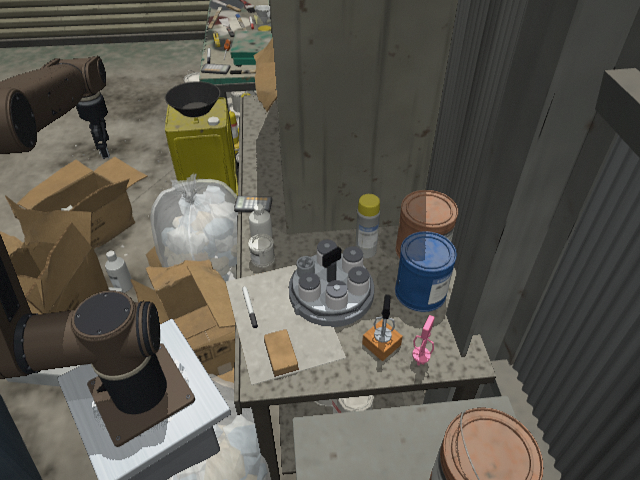

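View pics/top0.png

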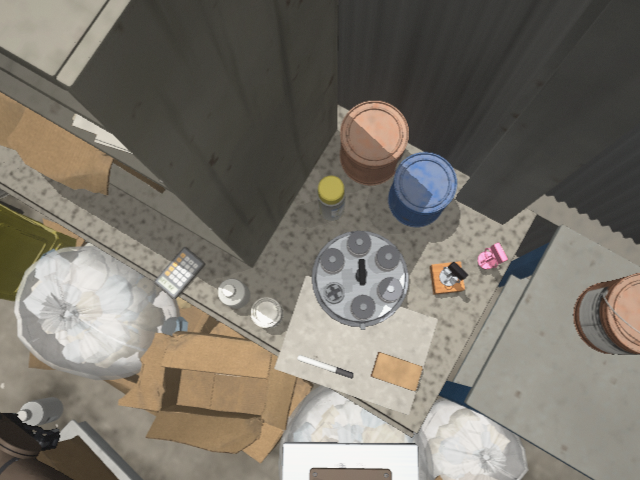

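View pics/wrist0.png

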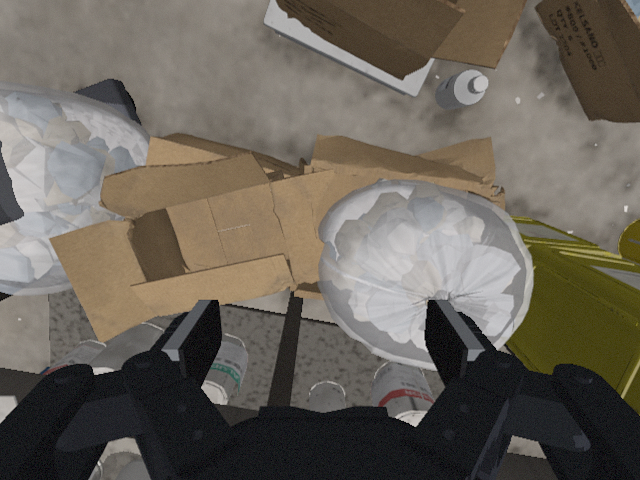

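The scene shows the carousel at top (361,278) with the bare coupling at (333,292). The black stirrer is in the orange stand at (448,277), and the pink look-alike is at (491,258). I'll enlarge the first two.

Run:
```python
from h import *
a=np.load('pics/top0.npz')['im'][220:340,300:520]; cv2.imwrite('pics/topc.png',cv2.resize(a,None,fx=3.6,fy=3.6,interpolation=2))
a=np.load('pics/scene0.npz')['im'][225:375,280:450]; cv2.imwrite('pics/scenec.png',cv2.resize(a,None,fx=4,fy=4,interpolation=2))
```

```text
(no output)
```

View pics/topc.png

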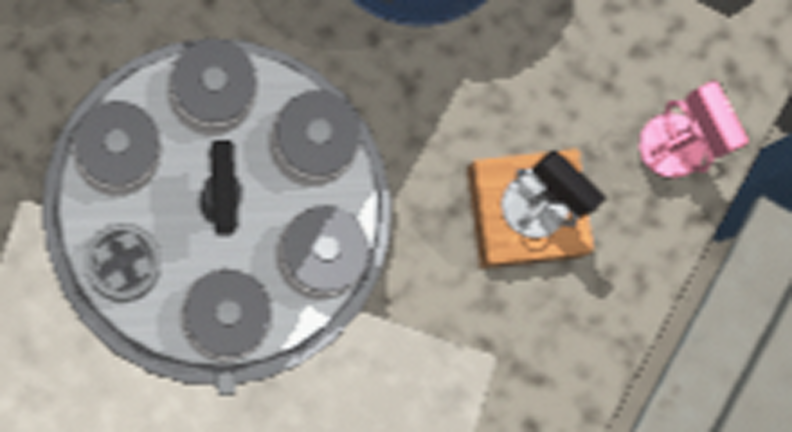

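View pics/scenec.png

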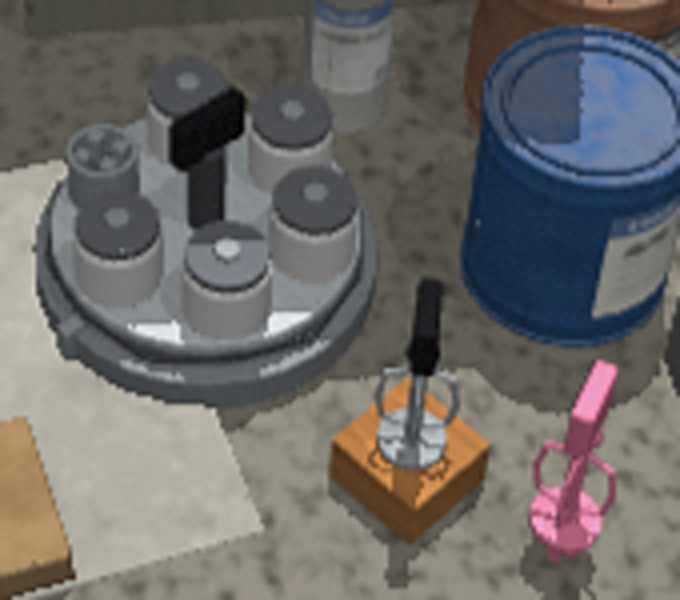

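The crops settle it: the bare coupling has its cross socket at top (333,292), the real stirrer is the black-gripped one in the wooden stand, and the pink one is to be left alone. Next I'll take rough positions.

Run:
```python
from h import *
c=cam('top'); D=np.load('pics/top0.npz'); P=cloud(c,D['d']); im=D['im'].astype(int)
sz=lambda u0,u1,v0,v1:(slice(v0,v1),slice(u0,u1))
def rep(name,s,m):
    q=P[s][m]; print(name,len(q),'mean',q.mean(0).round(4),'zmin/max',q[:,2].min().round(3),q[:,2].max().round(3))
    if len(q)>3:
        r=cv2.minAreaRect(q[:,:2].astype(np.float32)*1000); print('  rect',np.round(r[0],1),np.round(r[1],1),r[2]); b=cv2.boxPoints(r); print(b.round().tolist())
s=sz(345,375,250,300); g=im[s]
rep('handle',s,(g.max(-1)<60)&(abs(P[s][...,2]-.163)<.008))
s=sz(430,480,250,300); g=im[s]
rep('grip',s,(g.max(-1)<70)&(abs(P[s][...,2]-.175)<.01))
s=sz(425,475,255,300); b=im[s]
rep('stand',s,(b[...,2]>b[...,0]+60)&(abs(P[s][...,2]-.04)<.006))
s=sz(315,350,280,305)
rep('coupl',s,(abs(P[s][...,2]-.096)<.006))
# turntable
s=sz(300,420,220,335)
rep('tt',s,(abs(P[s][...,2]-.054)<.005))
print('pointer uv362,327', ray(c,[[362,327]],0.054))
print('handle axis ray', ray(c,[[361,272]],.163))
print('coupling ray',ray(c,[[334,293]],.096))
# neighbours heights map
for nm,uv in dict(aer=(331,190),blue=(422,185),cop=(374,135),bottle=(230,290),tin=(265,312),pink=(492,258)).items():
    print(nm,P[uv[1],uv[0]].round(3))
```

```text
handle 130 mean [ 0.5419 -0.0205  0.1619] zmin/max 0.155 0.167
  rect [541.7 -21. ] [54.1 12.4] 3.741053342819214
[[514.0, -17.0], [515.0, -29.0], [569.0, -25.0], [568.0, -13.0]]
grip 114 mean [ 0.5436 -0.231   0.1733] zmin/max 0.165 0.181
  rect [ 543.9 -231.6] [41.4 12.8] 44.511009216308594
[[525.0, -242.0], [534.0, -251.0], [563.0, -222.0], [554.0, -213.0]]
stand 399 mean [ 0.5381 -0.2252  0.0394] zmin/max 0.034 0.046
  rect [ 544.1 -233.2] [70.2 71.1] 6.564529895782471
[[505.0, -202.0], [513.0, -272.0], [583.0, -264.0], [575.0, -194.0]]
coupl 192 mean [0.5012 0.0409 0.0954] zmin/max 0.09 0.102
  rect [501.2  40.9] [45.9 45.9] 46.05371856689453
[[469.0, 40.0], [502.0, 8.0], [534.0, 41.0], [501.0, 73.0]]
tt 2629 mean [ 0.5352 -0.0183  0.0536] zmin/max 0.049 0.059
  rect [570.9 -28.7] [214.1 269.1] 76.42866516113281
[[415.0, -101.0], [677.0, -164.0], [727.0, 44.0], [465.0, 107.0]]
pointer uv362,327 [[ 0.42282102 -0.02529602  0.054     ]]
handle axis ray [[ 0.53941948 -0.01876784  0.163     ]]
coupling ray [[0.49867395 0.0408641  0.096     ]]
aer [0.716 0.048 0.2  ]
blue [ 0.739 -0.158  0.159]
cop [ 0.857 -0.05   0.16 ]
bottle [0.502 0.278 0.122]
tin [0.456 0.203 0.066]
pink [ 0.583 -0.326  0.092]
```

Run:
```python
from h import *
c=cam('top'); D=np.load('pics/top0.npz'); P=cloud(c,D['d']).reshape(-1,3)
P2=cloud(cam('scene'),np.load('pics/scene0.npz')['d']).reshape(-1,3)
P=np.r_[P,P2]
xs=np.arange(.2,1.0,.05); ys=np.arange(.7,-.5,-.05)
print('y\\x',*['%4d'%(x*100) for x in xs])
for y in ys:
    print('%4d'%(y*100),*['%4d'%(100*P[m,2].max()) if (m:=(abs(P[:,0]-x)<.025)&(abs(P[:,1]-y)<.025)).any() else '   .' for x in xs])
s=ctrl.get_state(); Rm=R.from_quat(s['tcp_rot']).as_matrix(); print(Rm.round(3))
```

```text
y\x   20   25   30   35   40   44   49   54   59   64   70   74   79   84   89   94
  70   51   29  -17  -13   -8   -9   -7  -13  -14    0    0   30   31   32   30    .
  64   52   51   50  -16  -16  -16  -15  -15    0    1   28   30   49   49    .    .
  59   51   53  -23  -19  -17  -17  -17  -19    0    1   29   31   49   49    .    .
  54   55   54  -23  -24  -23  -21  -23    0    0    0   31   49   49    .    .    .
  49   56  -28  -22  -22  -25  -48    1    1    0    0   31   52   49    .    .    .
  44   57  -46  -22  -23  -25  -48    1    2    2    1   79   79    .    .    .    .
  39  -27  -46  -22  -23  -26    0    2    2    1   79   79   53    .    .    .    .
  34  -27  -45  -22  -23  -26    0    0    1    3   79   79    .    .    .    .    .
  29  -28  -46  -22  -23    0    9   13    9  107  107    .    .    .    .    .    .
  24  -26  -27  -22  -24    0    9   12  107  107  107    .    .    .    .    .    .
  19  -20  -21    0    0    7    7    7    0  107  107  101    .    .    .    .    .
  14  -18  -19    1    2    1    7    7    1    0    0   99   93   79    .    .  
[... 396 characters left out ...]
 5   17   16   17   17   17   17
 -15    0    1    4    3    1    1    5    5    3   17   17   16   17   17   17   27
 -20    0    0    1    1    1    1    4   17    4   16   17   16   17    0    0   56
 -25    .    2    0    0    0    0    5   18    4    1   16   91   16    0   61   60
 -30    2    2    2    2    1    0    0   16   16    0   87   91    0    .   66    .
 -35    2    3    3    2    2    1    0   16   16    0   86   84   84   70   66    .
 -40    2    2    3    2    3    3    2    0    0    1   86   75   84   83    .    .
 -45    2    2    2    2    2    2    2    2    2    0    0   75   77   63    .    .
[[ 0.949 -0.001  0.315]
 [-0.315 -0.002  0.949]
 [-0.    -1.    -0.002]]
```

Request:
play_rows:
  steps:
    - {"tx": 3,"ty": -3,"tz": -3,"ay": 6.5,"claw": 8.5}
    - {"tx": 6,"ty": -6,"tz": -6,"ay": 13}
    - {"tx": 9,"ty": -7,"tz": -9,"ay": 20}
    - {"tx": 12,"ty": -7,"tz": -12,"ay": 27}
    - {"tx": 15,"ty": -7,"tz": -15,"ay": 34}
    - {"tx": 18,"ty": -7,"tz": -18,"ay": 41}
    - {"tx": 21,"ty": -7,"tz": -21,"ay": 48}
    - {"tx": 24,"ty": -7,"tz": -24,"ay": 55}
    - {"tx": 26.5,"ty": -7,"tz": -26.5,"ay": 62}
    - {"tx": 29,"ty": -7,"tz": -29,"ay": 69}
    - {"tx": 31.5,"ty": -7,"tz": -31.5,"ay": 76}
    - {"tx": 34,"ty": -7,"tz": -34,"ay": 83}

```text
invalid input at $.steps[0]: expected keys claw, tx, ty, tz, ax, ay, az
```

```bash
cat >> h.py <<'E'
def goal(P,zyaw,note=''):
    """tool-axis shift (cm) and ay (deg) from measured pose to world TCP P with tool z at yaw"""
    s=ctrl.get_state(); Rm=R.from_quat(s['tcp_rot']).as_matrix()
    d=Rm.T@(np.array(P)-s['eef_pos'])*100
    y=np.degrees(np.arctan2(Rm[1,2],Rm[0,2]))
    # target: y down
    a=np.radians(zyaw); z=np.array([np.cos(a),np.sin(a),0]); yy=np.array([0,0,-1.]); x=np.cross(yy,z)
    Rt=np.c_[x,yy,z]; rv=np.degrees(R.from_matrix(Rm.T@Rt).as_rotvec())
    print(note,'t',round(float(s['time']),2),'eef',np.round(s['eef_pos'],4),'zyaw',y.round(2),'F',np.round(s['contact_force'],2),'T',np.round(s['wrist_torque'],3),'op',round(float(s['opening']),4),'q',np.round(s['qpos'],2))
    print('  shift cm',d.round(2),'rot deg',rv.round(2))
E
python3 -c "
from h import *
goal([.5415,-.021,.30],-86.3)"
```

```text
t 0.15 eef [0.2126 0.6401 0.2302] zyaw 71.62 F [-0.64  0.82 -0.44] T [ 0.01  -0.024 -0.005] op 1.0 q [ 1.1   0.29  1.58 -0.    1.28 -0.15]
  shift cm [ 52.06  -6.89 -52.38] rot deg [5.0000e-02 1.5792e+02 1.4000e-01]
```

All keys are required in every row.

Request:
play_rows:
  steps:
    - {"claw": 8.5,"tx": 3,"ty": -3,"tz": -3,"ax": 0,"ay": 6.5,"az": 0}
    - {"claw": 8.5,"tx": 6,"ty": -6,"tz": -6,"ax": 0,"ay": 13,"az": 0}
    - {"claw": 8.5,"tx": 9,"ty": -7,"tz": -9,"ax": 0,"ay": 20,"az": 0}
    - {"claw": 8.5,"tx": 12,"ty": -7,"tz": -12,"ax": 0,"ay": 27,"az": 0}
    - {"claw": 8.5,"tx": 15,"ty": -7,"tz": -15,"ax": 0,"ay": 34,"az": 0}
    - {"claw": 8.5,"tx": 18,"ty": -7,"tz": -18,"ax": 0,"ay": 41,"az": 0}
    - {"claw": 8.5,"tx": 21,"ty": -7,"tz": -21,"ax": 0,"ay": 48,"az": 0}
    - {"claw": 8.5,"tx": 24,"ty": -7,"tz": -24,"ax": 0,"ay": 55,"az": 0}
    - {"claw": 8.5,"tx": 26.5,"ty": -7,"tz": -26.5,"ax": 0,"ay": 62,"az": 0}
    - {"claw": 8.5,"tx": 29,"ty": -7,"tz": -29,"ax": 0,"ay": 69,"az": 0}
    - {"claw": 8.5,"tx": 31.5,"ty": -7,"tz": -31.5,"ax": 0,"ay": 76,"az": 0}
    - {"claw": 8.5,"tx": 34,"ty": -7,"tz": -34,"ax": 0,"ay": 83,"az": 0}

```text
time: 1.15
eef_pos: [0.4285, 0.2087, 0.3012]
tcp_rot: [0.446, -0.548, 0.548, -0.446]
contact_force: [0.6, 0.8, 0.1]
opening: 1.001
```

```bash
python3 -c "
from h import *
goal([.5415,-.021,.30],-86.3)"
```

```text
t 1.15 eef [0.4285 0.2087 0.3012] zyaw -11.72 F [0.65 0.78 0.12] T [ 0.047 -0.018 -0.016] op 1.0012 q [ 0.24 -0.21  1.96  0.    1.39  0.44]
  shift cm [20.2   0.12 15.73] rot deg [-1.000e-02  7.458e+01 -1.000e-02]
```

Request:
play_rows:
  steps:
    - {"claw": 8.5,"tx": 2,"ty": 0,"tz": 1.5,"ax": 0,"ay": 7,"az": 0}
    - {"claw": 8.5,"tx": 4,"ty": 0,"tz": 3,"ax": 0,"ay": 14,"az": 0}
    - {"claw": 8.5,"tx": 6,"ty": 0,"tz": 4.5,"ax": 0,"ay": 21,"az": 0}
    - {"claw": 8.5,"tx": 8,"ty": 0,"tz": 6,"ax": 0,"ay": 28,"az": 0}
    - {"claw": 8.5,"tx": 10,"ty": 0,"tz": 7.5,"ax": 0,"ay": 35,"az": 0}
    - {"claw": 8.5,"tx": 12,"ty": 0,"tz": 9,"ax": 0,"ay": 42,"az": 0}
    - {"claw": 8.5,"tx": 14,"ty": 0,"tz": 10.5,"ax": 0,"ay": 49,"az": 0}
    - {"claw": 8.5,"tx": 16,"ty": 0,"tz": 12,"ax": 0,"ay": 56,"az": 0}
    - {"claw": 8.5,"tx": 18,"ty": 0,"tz": 13.5,"ax": 0,"ay": 63,"az": 0}
    - {"claw": 8.5,"tx": 19.5,"ty": 0,"tz": 15,"ax": 0,"ay": 70,"az": 0}
    - {"claw": 8.5,"tx": 20.2,"ty": 0,"tz": 15.7,"ax": 0,"ay": 74.6,"az": 0}
    - {"claw": 8.5,"tx": 20.2,"ty": 0,"tz": 15.7,"ax": 0,"ay": 74.6,"az": 0}

```text
time: 2.15
eef_pos: [0.5428, -0.0201, 0.3006]
tcp_rot: [0.024, -0.707, 0.707, -0.023]
contact_force: [-0.3, -0.5, 0.1]
opening: 0.997
```

```bash
python3 -c "
from h import *
goal([.5415,-.021,.13],-86.3)
snap('wrist','w1')"
```

```text
t 2.15 eef [ 0.5428 -0.0201  0.3006] zyaw -86.21 F [-0.32 -0.54  0.06] T [ 0.004 -0.027 -0.024] op 0.9975 q [-0.22 -0.05  1.82 -0.    1.37  1.28]
  shift cm [ 0.12 17.06  0.08] rot deg [-0.01  0.09  0.06]
```

View pics/w1.png

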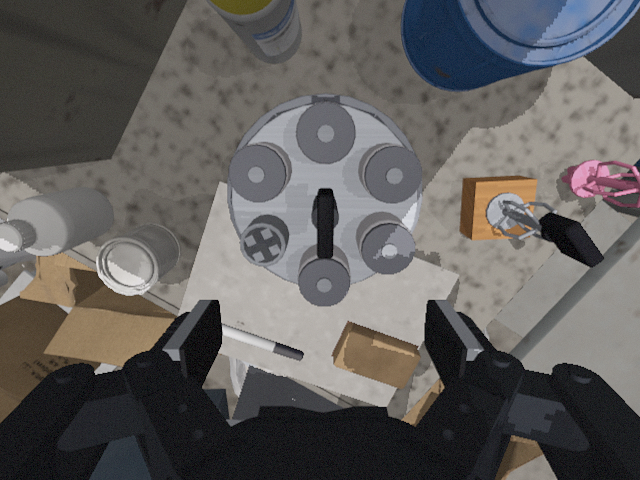

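Run:
```python
from h import *
D=np.load('pics/w1.npz'); c=cam('wrist',D['p'],D['q']); P=cloud(c,D['d']); im=D['im'].astype(int)
s=(slice(180,270),slice(310,340))
for nm,s,z,dz in (('handle',s,.163,.006),('coupling',(slice(215,275),slice(235,295)),.096,.004)):
    m=(abs(P[s][...,2]-z)<dz); 
    if nm=='handle': m&=im[s].max(-1)<70
    q=P[s][m]; r=cv2.minAreaRect(q[:,:2].astype(np.float32)*1000); print(nm,len(q),q.mean(0).round(4),r)
    if nm=='coupling': print(cv2.minEnclosingCircle(q[:,:2].astype(np.float32)*1000))
```

```text
handle 1046 [ 0.5427 -0.0224  0.1613] ((541.3001708984375, -22.666946411132812), (55.24128341674805, 13.4724760055542), 3.5738041400909424)
coupling 986 [0.5004 0.0401 0.0946] ((500.0852355957031, 40.24858474731445), (47.76850509643555, 48.17382049560547), 5.49082612991333)
((500.0072937011719, 40.289573669433594), 24.41425132751465)
```

Request:
play_rows:
  steps:
    - {"claw": 8.5,"tx": 0.13,"ty": 3,"tz": 0.2,"ax": 0,"ay": 0.1,"az": 0}
    - {"claw": 8.5,"tx": 0.13,"ty": 6,"tz": 0.2,"ax": 0,"ay": 0.1,"az": 0}
    - {"claw": 8.5,"tx": 0.13,"ty": 9,"tz": 0.2,"ax": 0,"ay": 0.1,"az": 0}
    - {"claw": 8.5,"tx": 0.13,"ty": 12,"tz": 0.2,"ax": 0,"ay": 0.1,"az": 0}
    - {"claw": 8.5,"tx": 0.13,"ty": 14.5,"tz": 0.2,"ax": 0,"ay": 0.1,"az": 0}
    - {"claw": 8.5,"tx": 0.13,"ty": 16,"tz": 0.2,"ax": 0,"ay": 0.1,"az": 0}
    - {"claw": 5,"tx": 0.13,"ty": 16.9,"tz": 0.2,"ax": 0,"ay": 0.1,"az": 0}
    - {"claw": 2,"tx": 0.13,"ty": 16.9,"tz": 0.2,"ax": 0,"ay": 0.1,"az": 0}
    - {"claw": 0.8,"tx": 0.13,"ty": 16.9,"tz": 0.2,"ax": 0,"ay": 0.1,"az": 0}
    - {"claw": 0.8,"tx": 0.13,"ty": 16.9,"tz": 0.2,"ax": 0,"ay": 0.1,"az": 0}
    - {"claw": 0.8,"tx": 0.13,"ty": 16.9,"tz": 0.2,"ax": 0,"ay": 0.1,"az": 0}
    - {"claw": 0.8,"tx": 0.13,"ty": 16.9,"tz": 0.2,"ax": 0,"ay": 0.1,"az": 0}
  grip_force: 40

```text
time: 3.2
eef_pos: [0.5423, -0.0221, 0.1343]
tcp_rot: [0.024, -0.705, 0.708, -0.026]
contact_force: [-2.4, 4.3, -1.1]
opening: 0.153
```

```bash
python3 -c "
from h import *
goal([.5413,-.022,.13],-26.3)"
```

```text
t 3.2 eef [ 0.5423 -0.0221  0.1343] zyaw -86.0 F [-2.42  4.31 -1.06] T [ 1.532  0.575 -0.282] op 0.1531 q [-0.23  0.1   1.98 -0.    1.06  1.28]
  shift cm [ 0.1   0.43 -0.02] rot deg [ -0.36 -59.7    0.  ]
```

Request:
play_rows:
  steps:
    - {"claw": 0.8,"tx": 0.05,"ty": 0,"tz": 0,"ax": 0,"ay": -5,"az": 0}
    - {"claw": 0.8,"tx": 0.05,"ty": 0,"tz": 0,"ax": 0,"ay": -11,"az": 0}
    - {"claw": 0.8,"tx": 0.05,"ty": 0,"tz": 0,"ax": 0,"ay": -17,"az": 0}
    - {"claw": 0.8,"tx": 0.05,"ty": 0,"tz": 0,"ax": 0,"ay": -23,"az": 0}
    - {"claw": 0.8,"tx": 0.05,"ty": 0,"tz": 0,"ax": 0,"ay": -29,"az": 0}
    - {"claw": 0.8,"tx": 0.05,"ty": 0,"tz": 0,"ax": 0,"ay": -35,"az": 0}
    - {"claw": 0.8,"tx": 0.05,"ty": 0,"tz": 0,"ax": 0,"ay": -41,"az": 0}
    - {"claw": 0.8,"tx": 0.05,"ty": 0,"tz": 0,"ax": 0,"ay": -47,"az": 0}
    - {"claw": 0.8,"tx": 0.05,"ty": 0,"tz": 0,"ax": 0,"ay": -53,"az": 0}
    - {"claw": 0.8,"tx": 0.05,"ty": 0,"tz": 0,"ax": 0,"ay": -58,"az": 0}
    - {"claw": 0.8,"tx": 0.05,"ty": 0,"tz": 0,"ax": 0,"ay": -60,"az": 0}
    - {"claw": 0.8,"tx": 0.05,"ty": 0,"tz": 0,"ax": 0,"ay": -60,"az": 0}

```text
time: 4.2
eef_pos: [0.5421, -0.0217, 0.1343]
tcp_rot: [0.374, -0.598, 0.601, -0.375]
contact_force: [1.3, -4.5, 2.9]
opening: 0.155
```

```bash
python3 -c "
from h import *
goal([.5413,-.022,.30],-26.3)
snap('top','top1')"
```

```text
t 4.2 eef [ 0.5421 -0.0217  0.1343] zyaw -26.06 F [ 1.28 -4.53  2.95] T [-0.293  0.149 -0.053] op 0.1551 q [-0.23  0.1   1.98 -0.    1.06  0.23]
  shift cm [ 7.000e-02 -1.657e+01  1.000e-02] rot deg [-0.25  0.24  0.02]
```

View pics/top1.png

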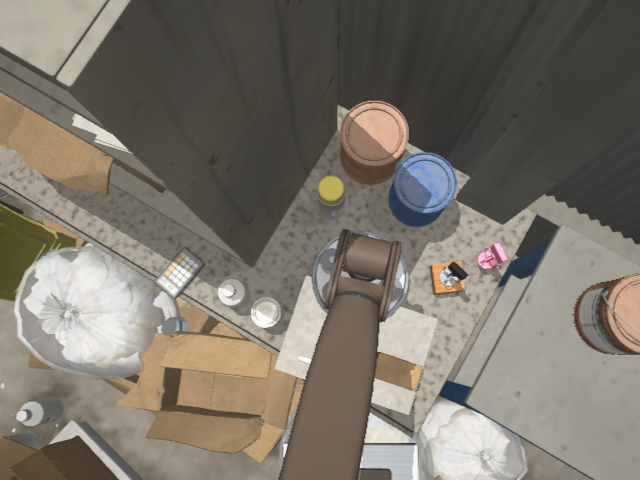

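The arm hides the carousel in this view. I'll open the fingers, rise and look with the wrist camera.

Request:
play_rows:
  steps:
    - {"claw": 3,"tx": 0,"ty": 0,"tz": 0,"ax": 0,"ay": 0,"az": 0}
    - {"claw": 6,"tx": 0,"ty": 0,"tz": 0,"ax": 0,"ay": 0,"az": 0}
    - {"claw": 6,"tx": 0,"ty": 0,"tz": 0,"ax": 0,"ay": 0,"az": 0}
    - {"claw": 6,"tx": 0,"ty": -1.5,"tz": 0,"ax": 0,"ay": 0,"az": 0}
    - {"claw": 6,"tx": 0,"ty": -4.5,"tz": 0,"ax": 0,"ay": 0,"az": 0}
    - {"claw": 6,"tx": 0,"ty": -8,"tz": 0,"ax": 0,"ay": 0,"az": 0}
    - {"claw": 6,"tx": 0,"ty": -12,"tz": 0,"ax": 0,"ay": 0,"az": 0}
    - {"claw": 6,"tx": 0,"ty": -15,"tz": 0,"ax": 0,"ay": 0,"az": 0}
    - {"claw": 6,"tx": 0,"ty": -17,"tz": 0,"ax": 0,"ay": 0,"az": 0}
    - {"claw": 6,"tx": 0,"ty": -17,"tz": 0,"ax": 0,"ay": 0,"az": 0}

```text
time: 5.08
eef_pos: [0.5428, -0.0204, 0.3085]
tcp_rot: [0.372, -0.597, 0.602, -0.377]
contact_force: [-0.1, -0.8, -0.0]
opening: 0.709
```

```bash
python3 -c "
from h import *
snap('wrist','w2')
goal([.5439,-.2316,.30],-45.5)"
```

```text
t 5.13 eef [ 0.5417 -0.0202  0.3052] zyaw -26.06 F [ 0.37  0.26 -0.35] T [-0.012 -0.065  0.004] op 0.703 q [-0.22 -0.06  1.82  0.    1.38  0.23]
  shift cm [18.89  0.53  9.48] rot deg [-0.28 19.44 -0.14]
```

View pics/w2.png

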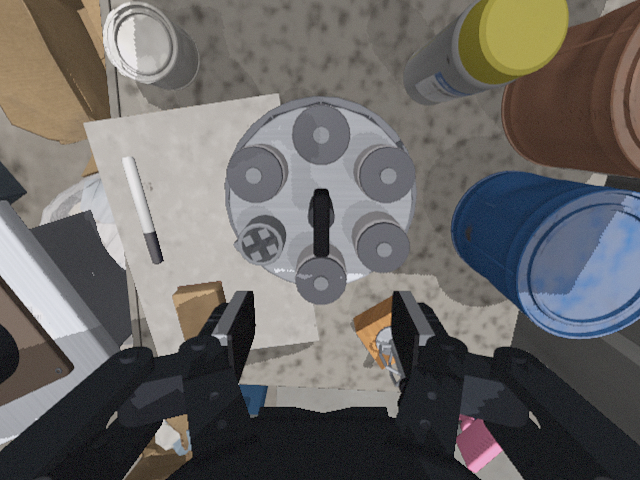

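```bash
cat >> h.py <<'E'
def coupling(tag,box):
    D=np.load(f'pics/{tag}.npz'); c=cam('wrist',D['p'],D['q']); P=cloud(c,D['d']); im=D['im']
    u0,u1,v0,v1=box; s=(slice(v0,v1),slice(u0,u1))
    q=P[s][abs(P[s][...,2]-.096)<.005]
    ctr,r=cv2.minEnclosingCircle(q[:,:2].astype(np.float32)*1000); print('rim mean',q.mean(0).round(4),'circle',np.round(ctr,1),r,'n',len(q))
    # orthorectify onto plane z=.096, 0.25mm/px
    m=np.array(ctr)/1000; N=240; g=(np.arange(N)-N/2)*.00025
    X,Y=np.meshgrid(m[0]+g,m[1]+g,indexing='ij'); uv=proj(c,np.c_[X.ravel(),Y.ravel(),np.full(N*N,.096)]).astype(np.float32)
    o=cv2.remap(im,uv[:,0].reshape(N,N),uv[:,1].reshape(N,N),cv2.INTER_LINEAR)
    cv2.imwrite(f'pics/{tag}_o.png',cv2.resize(o,None,fx=2,fy=2)); return m,o
E
python3 - <<'E'
from h import *
m,o=coupling('w2',(230,292,215,275))
D=np.load('pics/w2.npz'); cv2.imwrite('pics/w2c.png',cv2.resize(D['im'][200:290,210:310],None,fx=6,fy=6,interpolation=2))
c=cam('wrist',D['p'],D['q']);P=cloud(c,D['d']);s=(slice(180,270),slice(305,340))
q=P[s][(abs(P[s][...,2]-.163)<.006)&(D['im'][s].max(-1)<70)];print('handle',cv2.minAreaRect(q[:,:2].astype(np.float32)*1000))
E
```

```text
rim mean [ 0.4666 -0.027   0.0943] circle [466.2 -27.7] 24.46292495727539 n 966
handle ((541.230224609375, -22.325963973999023), (55.004310607910156, 13.622902870178223), 63.530059814453125)
```

View pics/w2_o.png

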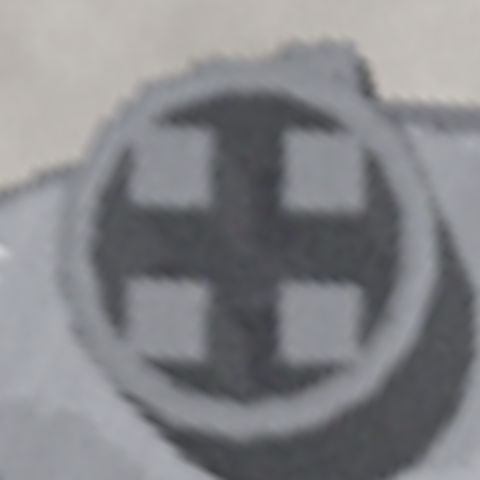

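View pics/w2c.png

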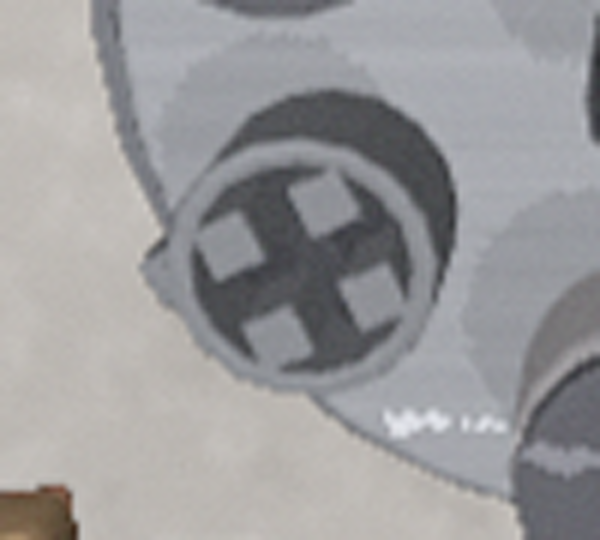

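```bash
cat >> h.py <<'E'
def cross(m,o,r=14):
    g=cv2.GaussianBlur(cv2.cvtColor(o,cv2.COLOR_BGR2GRAY),(5,5),0); N=len(g)
    b=cv2.threshold(g,0,255,cv2.THRESH_OTSU+cv2.THRESH_BINARY)[1]
    n,l,s,c=cv2.connectedComponentsWithStats(b)
    k=[i for i in range(1,n) if 600<s[i,4]<2600 and np.hypot(*(c[i]-N/2))<75]
    C=np.array([m+(c[i][::-1]-N/2)*.00025 for i in k]); print('areas',s[k,4],'centres',(C*1000).round(1).tolist())
    if len(C)==4:
        ce=C.mean(0); a=np.degrees(np.arctan2(*(C-ce).T[::-1])); 
        v=np.exp(4j*np.radians(a)).mean(); print('cross centre',ce.round(4),'slot angle mod 90',(np.degrees(np.angle(v))/4-45)%90)
E
python3 - <<'E'
from h import *
cross(*coupling('w2',(230,292,215,275)))
E
```

```text
rim mean [ 0.4666 -0.027   0.0943] circle [466.2 -27.7] 24.46292495727539 n 966
areas [] centres []
```

```bash
python3 - <<'E'
import re
t=open('h.py').read()
t=t.replace("    b=cv2.threshold(g,0,255,cv2.THRESH_OTSU+cv2.THRESH_BINARY)[1]\n","""    mk=np.zeros_like(g);cv2.circle(mk,(N//2,N//2),int(17.3/.25),255,-1)
    th=cv2.threshold(g[mk>0].reshape(-1,1),0,255,cv2.THRESH_OTSU+cv2.THRESH_BINARY)[0]
    b=((g>th)&(mk>0)).astype(np.uint8)*255; b=cv2.morphologyEx(b,cv2.MORPH_OPEN,np.ones((9,9),np.uint8))
""")
open('h.py','w').write(t)
E
python3 - <<'E'
from h import *
cross(*coupling('w2',(230,292,215,275)))
E
```

```text
rim mean [ 0.4666 -0.027   0.0943] circle [466.2 -27.7] 24.46292495727539 n 966
areas [1474 1376 1400 1283] centres [[457.3, -36.2], [458.0, -17.7], [475.7, -36.6], [475.8, -18.5]]
cross centre [ 0.4667 -0.0272] slot angle mod 90 88.35145345950318
```

Request:
play_rows:
  steps:
    - {"claw": 8.5,"tx": 3,"ty": 0,"tz": 1.5,"ax": 0,"ay": 3,"az": 0}
    - {"claw": 8.5,"tx": 6,"ty": 0,"tz": 3,"ax": 0,"ay": 6,"az": 0}
    - {"claw": 8.5,"tx": 9,"ty": 0,"tz": 4.5,"ax": 0,"ay": 9,"az": 0}
    - {"claw": 8.5,"tx": 12,"ty": 0,"tz": 6,"ax": 0,"ay": 12,"az": 0}
    - {"claw": 8.5,"tx": 15,"ty": 0,"tz": 7.5,"ax": 0,"ay": 15,"az": 0}
    - {"claw": 8.5,"tx": 17.5,"ty": 0,"tz": 8.8,"ax": 0,"ay": 18,"az": 0}
    - {"claw": 8.5,"tx": 18.9,"ty": 0,"tz": 9.5,"ax": -0.2,"ay": 19.4,"az": 0}
    - {"claw": 8.5,"tx": 18.9,"ty": 0,"tz": 9.5,"ax": -0.2,"ay": 19.4,"az": 0}
    - {"claw": 8.5,"tx": 18.9,"ty": 0,"tz": 9.5,"ax": -0.2,"ay": 19.4,"az": 0}

```text
time: 5.88
eef_pos: [0.5424, -0.2316, 0.3003]
tcp_rot: [-0.269, 0.657, -0.652, 0.267]
contact_force: [-0.1, 0.8, 1.0]
opening: 1.001
```

Run:
```python
from h import *
im,d,st=snap('wrist','w3')
goal([.5439,-.2316,.141],-45.5)
c=cam('wrist',st['eef_pos'],st['tcp_rot']);P=cloud(c,d)
m=(abs(P[...,2]-.175)<.006)&(im.max(-1)<80)&(abs(P[...,0]-.544)<.04)&(abs(P[...,1]+.2315)<.04)
q=P[m];print('grip',len(q),q.mean(0),cv2.minAreaRect(q[:,:2].astype(np.float32)*1000))
cv2.imwrite('pics/w3m.png',m*255)
```

```text
t 5.93 eef [ 0.5426 -0.2308  0.3009] zyaw -45.43 F [-0.02  0.25 -0.52] T [ 0.022  0.026 -0.007] op 0.9942 q [-0.57  0.06  1.71  0.    1.38  0.22]
  shift cm [-0.04 15.99  0.25] rot deg [0.37 0.07 0.02]
grip 866 [ 0.5445264  -0.23281317  0.17335733] ((543.6002197265625, -233.2046356201172), (42.23414611816406, 13.625208854675293), 45.0428352355957)[ WARN:0@1.720] global loadsave.cpp:1063 imwrite_ Unsupported depth image for selected encoder is fallbacked to CV_8U.
```

View pics/w3.png

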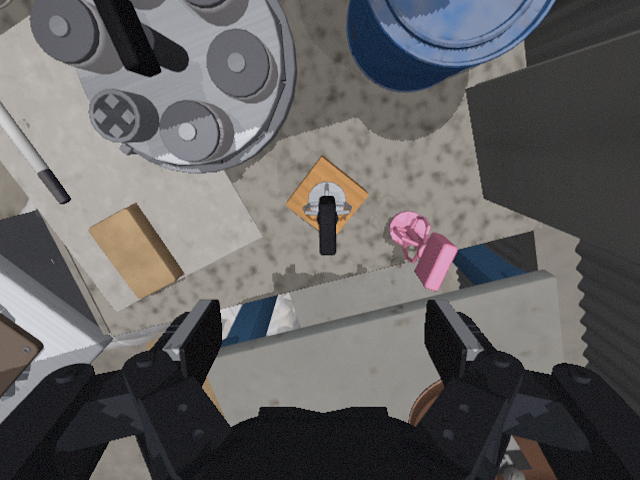

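Run:
```python
from h import *
goal([.5440,-.2328,.140],-45)
D=np.load('pics/w3.npz');P=cloud(cam('wrist',D['p'],D['q']),D['d']);im=D['im'].astype(int)
m=(im[...,2]>im[...,1]+50)&(im[...,0]>im[...,1]+20)&(P[...,2]>.05);q=P[m]
t=np.array([.7,-.7]);n=np.array([.7,.7]);r=q[:,:2]-[.544,-.2328]
print(len(q),'along z min',(r@t).min(),'across range',(r@n).min(),(r@n).max(),q[:,2].max())
```

```text
t 5.93 eef [ 0.5426 -0.2308  0.3009] zyaw -45.43 F [-0.02  0.25 -0.52] T [ 0.022  0.026 -0.007] op 0.9942 q [-0.57  0.06  1.71  0.    1.38  0.22]
  shift cm [ 0.03 16.09  0.34] rot deg [ 0.37 -0.43  0.02]
1357 along z min -0.0004117037463082946 across range -0.058536714891439 0.07165447803195348 0.4416104833911974
```

Request:
play_rows:
  steps:
    - {"claw": 4.5,"tx": 0,"ty": 2,"tz": 0.35,"ax": 0.3,"ay": -0.4,"az": 0}
    - {"claw": 4.5,"tx": 0,"ty": 4.5,"tz": 0.35,"ax": 0.3,"ay": -0.4,"az": 0}
    - {"claw": 4.5,"tx": 0,"ty": 7,"tz": 0.35,"ax": 0.3,"ay": -0.4,"az": 0}
    - {"claw": 4.5,"tx": 0,"ty": 9.5,"tz": 0.35,"ax": 0.3,"ay": -0.4,"az": 0}
    - {"claw": 4.5,"tx": 0,"ty": 12,"tz": 0.35,"ax": 0.3,"ay": -0.4,"az": 0}
    - {"claw": 4.5,"tx": 0,"ty": 14,"tz": 0.35,"ax": 0.3,"ay": -0.4,"az": 0}
    - {"claw": 4.5,"tx": 0,"ty": 15.5,"tz": 0.35,"ax": 0.3,"ay": -0.4,"az": 0}
    - {"claw": 4.5,"tx": 0,"ty": 16.1,"tz": 0.35,"ax": 0.3,"ay": -0.4,"az": 0}
    - {"claw": 4.5,"tx": 0,"ty": 16.1,"tz": 0.35,"ax": 0.3,"ay": -0.4,"az": 0}
    - {"claw": 4.5,"tx": 0,"ty": 16.1,"tz": 0.35,"ax": 0.3,"ay": -0.4,"az": 0}

```text
time: 6.77
eef_pos: [0.5453, -0.2332, 0.1418]
tcp_rot: [0.27, -0.653, 0.654, -0.271]
contact_force: [0.1, -0.9, -0.7]
opening: 0.529
```

Run:
```python
from h import *
goal([.5440,-.2328,.140],-45)
snap('wrist','w4')
```

```text
t 6.77 eef [ 0.5453 -0.2332  0.1418] zyaw -44.99 F [ 0.1  -0.86 -0.65] T [-0.004 -0.054 -0.039] op 0.5292 q [-0.57  0.2   1.86 -0.    1.09  0.21]
  shift cm [ 0.07  0.18 -0.12] rot deg [-0.12  0.01  0.02]
```

View pics/w4.png

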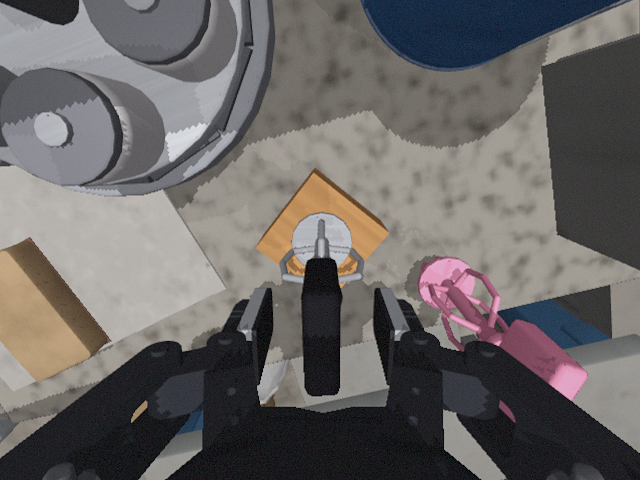

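The black grip sits at u≈322, midway between the fingers (inner faces at about 272 and 375), and the pink one is clear to the right. Closing now.

Request:
play_rows:
  steps:
    - {"claw": 2.5,"tx": 0.05,"ty": 0.1,"tz": -0.1,"ax": 0,"ay": 0,"az": 0}
    - {"claw": 0.8,"tx": 0.05,"ty": 0.1,"tz": -0.1,"ax": 0,"ay": 0,"az": 0}
    - {"claw": 0.8,"tx": 0.05,"ty": 0.1,"tz": -0.1,"ax": 0,"ay": 0,"az": 0}
    - {"claw": 0.8,"tx": 0.05,"ty": 0.1,"tz": -0.1,"ax": 0,"ay": 0,"az": 0}
    - {"claw": 0.8,"tx": 0.05,"ty": 0.1,"tz": -0.1,"ax": 0,"ay": 0,"az": 0}
  grip_force: 70

```text
time: 7.23
eef_pos: [0.5444, -0.2341, 0.1416]
tcp_rot: [0.27, -0.652, 0.655, -0.271]
contact_force: [-0.0, 0.7, 4.3]
opening: 0.153
```

Run:
```python
from h import *
goal([.5440,-.2328,.26],-45)
```

```text
t 7.23 eef [ 0.5444 -0.2341  0.1416] zyaw -45.1 F [-0.04  0.73  4.34] T [0.197 0.142 0.001] op 0.153 q [-0.58  0.19  1.86 -0.    1.08  0.21]
  shift cm [ -0.06 -11.84  -0.08] rot deg [-0.2  -0.1  -0.01]
```

Request:
play_rows:
  steps:
    - {"claw": 0.8,"tx": 0,"ty": -1,"tz": 0,"ax": 0,"ay": 0,"az": 0}
    - {"claw": 0.8,"tx": 0,"ty": -2.5,"tz": 0,"ax": 0,"ay": 0,"az": 0}
    - {"claw": 0.8,"tx": 0,"ty": -4.5,"tz": 0,"ax": 0,"ay": 0,"az": 0}
    - {"claw": 0.8,"tx": 0,"ty": -7,"tz": 0,"ax": 0,"ay": 0,"az": 0}
    - {"claw": 0.8,"tx": 0,"ty": -9.5,"tz": 0,"ax": 0,"ay": 0,"az": 0}
    - {"claw": 0.8,"tx": 0,"ty": -12,"tz": 0,"ax": 0,"ay": 0,"az": 0}
    - {"claw": 0.8,"tx": 0,"ty": -14,"tz": 0,"ax": 0,"ay": 0,"az": 0}
    - {"claw": 0.8,"tx": 0,"ty": -15,"tz": 0,"ax": 0,"ay": 0,"az": 0}
    - {"claw": 0.8,"tx": 0,"ty": -15,"tz": 0,"ax": 0,"ay": 0,"az": 0}

```text
time: 7.98
eef_pos: [0.5446, -0.2342, 0.2936]
tcp_rot: [0.269, -0.651, 0.656, -0.271]
contact_force: [-0.1, -0.3, -0.6]
opening: 0.151
```

Run:
```python
from h import *
goal([.4667,-.0272,.29],-1.6)
snap('scene','s4')
im,_,_=snap('wrist','w5')
a=cv2.imread('pics/s4.png'); cv2.imwrite('pics/s4c.png',cv2.resize(a[160:360,270:470],None,fx=3,fy=3,interpolation=2))
```

```text
t 7.98 eef [ 0.5446 -0.2342  0.2936] zyaw -45.08 F [-0.1  -0.33 -0.6 ] T [-0.    -0.015 -0.031] op 0.1507 q [-0.58  0.06  1.72 -0.    1.35  0.21]
  shift cm [ -9.1    0.22 -20.16] rot deg [ -0.4  -43.48   0.13]
```

View pics/s4c.png

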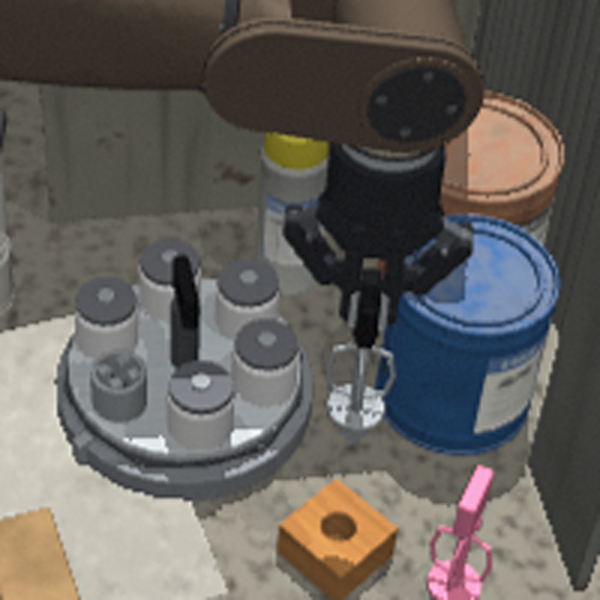

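View pics/w5.png

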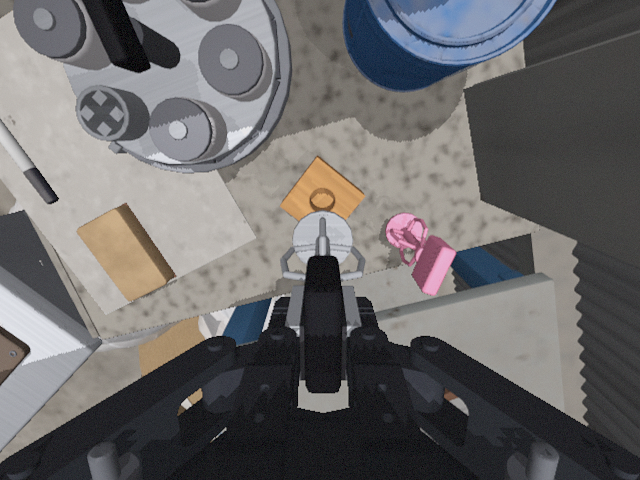

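Run:
```python
from h import *
D=np.load('pics/w5.npz'); m=cams.camera_model('wrist'); T=np.array(m['tool_from_camera']); c=(np.array(m['intrinsics']),T[:3,:3],T[:3,3])
P=cloud(c,D['d']); s=(slice(205,275),slice(285,365)); q=P[s].reshape(-1,3)
h=np.histogram(q[:,1],np.arange(.0,.2,.004)); print([(round(b,3),n) for n,b in zip(*h) if n>30])
```

```text
[(np.float64(0.0), np.int64(100)), (np.float64(0.028), np.int64(54)), (np.float64(0.032), np.int64(182)), (np.float64(0.036), np.int64(50)), (np.float64(0.04), np.int64(50)), (np.float64(0.044), np.int64(52)), (np.float64(0.048), np.int64(36)), (np.float64(0.052), np.int64(45)), (np.float64(0.056), np.int64(40)), (np.float64(0.06), np.int64(57)), (np.float64(0.064), np.int64(52)), (np.float64(0.068), np.int64(44)), (np.float64(0.072), np.int64(53)), (np.float64(0.076), np.int64(132)), (np.float64(0.08), np.int64(151)), (np.float64(0.092), np.int64(146)), (np.float64(0.096), np.int64(1618))]
```

Run:
```python
from h import *
D=np.load('pics/w5.npz'); m=cams.camera_model('wrist'); T=np.array(m['tool_from_camera']); c=(np.array(m['intrinsics']),T[:3,:3],T[:3,3])
P=cloud(c,D['d']); s=(slice(205,275),slice(285,365)); mm=abs(P[s][...,1]-.0975)<.005
q=P[s][mm]; print(len(q),np.median(q,0), q.min(0),q.max(0))
# circle fit: tangent-edge points via hull of visible arc (far side, pixel rows up): least squares on hull
h=cv2.convexHull((q[:,[0,2]]*1000).astype(np.float32))[:,0]
print(cv2.minEnclosingCircle(h)); print(cv2.fitEllipse(h))
```

```text
1784 [-0.00532     0.09693149 -0.00097946] [-0.02126633  0.0926301  -0.02219181] [0.01843391 0.1018622  0.02094104]
((0.6502097845077515, -0.7283528447151184), 21.957799911499023)
((0.6694478988647461, -0.6052814722061157), (43.19684600830078, 43.391151428222656), 111.78211975097656)
```

Run:
```python
from h import *
goal([.4647,-.0972,.275],-1.6)
```

```text
t 8.08 eef [ 0.5433 -0.2333  0.2893] zyaw -45.08 F [ 0.1  -0.16 -1.57] T [0.003 0.03  0.017] op 0.1518 q [-0.58  0.06  1.73 -0.    1.35  0.21]
  shift cm [ -4.05   1.42 -15.19] rot deg [-1.000e-02 -4.348e+01  6.000e-02]
```

Request:
play_rows:
  steps:
    - {"claw": 0.8,"tx": -0.6,"ty": 0,"tz": -2,"ax": 0,"ay": -6,"az": 0}
    - {"claw": 0.8,"tx": -1.2,"ty": 0,"tz": -4,"ax": 0,"ay": -12,"az": 0}
    - {"claw": 0.8,"tx": -1.8,"ty": 0,"tz": -6.5,"ax": 0,"ay": -18,"az": 0}
    - {"claw": 0.8,"tx": -2.4,"ty": 0,"tz": -9,"ax": 0,"ay": -24,"az": 0}
    - {"claw": 0.8,"tx": -3,"ty": 0.5,"tz": -11.5,"ax": 0,"ay": -30,"az": 0}
    - {"claw": 0.8,"tx": -3.6,"ty": 1,"tz": -13.5,"ax": 0,"ay": -36,"az": 0}
    - {"claw": 0.8,"tx": -4,"ty": 1.3,"tz": -15,"ax": 0,"ay": -41,"az": 0}
    - {"claw": 0.8,"tx": -4.1,"ty": 1.4,"tz": -15.2,"ax": 0,"ay": -43.5,"az": 0}
    - {"claw": 0.8,"tx": -4.1,"ty": 1.4,"tz": -15.2,"ax": 0,"ay": -43.5,"az": 0}
    - {"claw": 0.8,"tx": -4.1,"ty": 1.4,"tz": -15.2,"ax": 0,"ay": -43.5,"az": 0}
    - {"claw": 0.8,"tx": -4.1,"ty": 1.4,"tz": -15.2,"ax": 0,"ay": -43.5,"az": 0}

```text
time: 9.0
eef_pos: [0.4652, -0.0971, 0.275]
tcp_rot: [0.493, -0.507, 0.507, -0.492]
contact_force: [-0.2, -0.7, -1.1]
opening: 0.155
```

Run:
```python
from h import *
goal([.4667,-.0272,.275],-1.6)
snap('wrist','w6')
```

```text
t 9.0 eef [ 0.4652 -0.0971  0.275 ] zyaw -1.66 F [-0.15 -0.74 -1.08] T [-0.04  -0.    -0.037] op 0.1552 q [-0.42 -0.2   2.   -0.    1.34 -0.39]
  shift cm [-6.99 -0.01 -0.05] rot deg [ 0.04 -0.06  0.07]
```

View pics/w6.png

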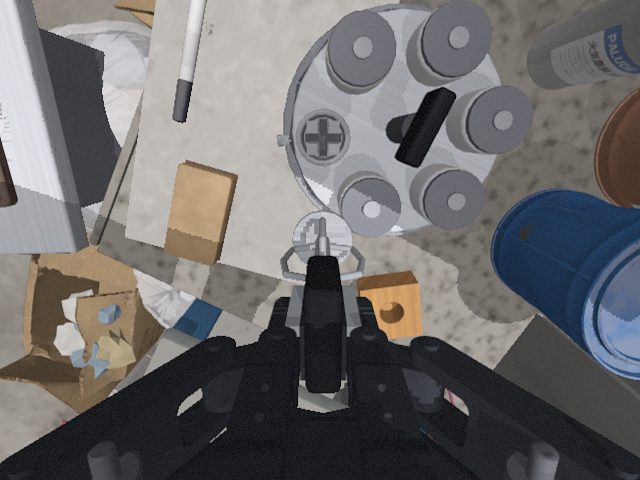

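Coupling is at (323,137), at the pointer, with the cross upright in the image. The collar is at (323,238). I'll measure both in the tool frame.

```bash
cat >> h.py <<'E'
def collar(tag):
    D=np.load(f'pics/{tag}.npz'); m=cams.camera_model('wrist'); T=np.array(m['tool_from_camera']); c=(np.array(m['intrinsics']),T[:3,:3],T[:3,3])
    P=cloud(c,D['d']); s=(slice(200,275),slice(280,370)); q=P[s][abs(P[s][...,1]-.0975)<.005]
    h=cv2.convexHull((q[:,[0,2]]*1000).astype(np.float32))[:,0]
    e=cv2.fitEllipse(h); mc=cv2.minEnclosingCircle(h); print('collar tool x,z mm',np.round(e[0],2),np.round(e[1],1),'mec',np.round(mc[0],2),'y',np.median(q[:,1]))
    return np.array(e[0])/1000
E
python3 - <<'E'
from h import *
collar('w6')
m,o=coupling('w6',(290,360,100,170)); cross(m,o)
D=np.load('pics/w6.npz'); Rm=R.from_quat(D['q']).as_matrix(); print(D['p'],Rm.round(4))
for p in ([*m,.096],): print('rim ctr in tool mm',(Rm.T@(np.array(p)-D['p'])*1000).round(2))
E
```

```text
collar tool x,z mm [ 0.22 -1.26] [43.3 43.3] mec [ 0.24 -1.35] y 0.09688449400966612
rim mean [ 0.466  -0.0271  0.0947] circle [466.  -27.8] 24.325183868408203 n 1403
areas [1647 1719 1720 1641] centres [[456.9, -36.4], [457.6, -18.1], [475.0, -37.0], [475.6, -18.9]]
cross centre [ 0.4663 -0.0276] slot angle mod 90 87.84666008582613
[ 0.46520834 -0.09713593  0.27498171] [[-2.890e-02 -8.000e-04  9.996e-01]
 [-9.996e-01 -1.100e-03 -2.890e-02]
 [ 1.200e-03 -1.000e+00 -8.000e-04]]
rim ctr in tool mm [-69.58 178.9   -1.03]
```

View pics/w6_o.png

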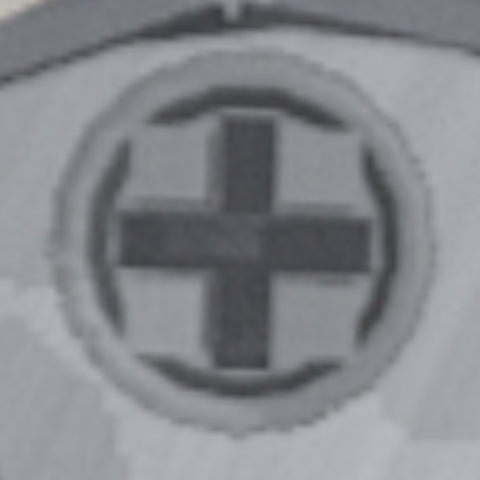

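Request:
play_rows:
  steps:
    - {"claw": 0.8,"tx": -1.5,"ty": 0,"tz": 0,"ax": 0,"ay": 0.4,"az": 0}
    - {"claw": 0.8,"tx": -3.5,"ty": 0,"tz": 0,"ax": 0,"ay": 0.4,"az": 0}
    - {"claw": 0.8,"tx": -5.5,"ty": 0,"tz": 0.03,"ax": 0,"ay": 0.4,"az": 0}
    - {"claw": 0.8,"tx": -6.7,"ty": 0,"tz": 0.03,"ax": 0,"ay": 0.4,"az": 0}
    - {"claw": 0.8,"tx": -6.97,"ty": 0.5,"tz": 0.03,"ax": 0,"ay": 0.4,"az": 0}
    - {"claw": 0.8,"tx": -6.97,"ty": 1.5,"tz": 0.03,"ax": 0,"ay": 0.4,"az": 0}
    - {"claw": 0.8,"tx": -6.97,"ty": 2.7,"tz": 0.03,"ax": 0,"ay": 0.4,"az": 0}
    - {"claw": 0.8,"tx": -6.97,"ty": 3.7,"tz": 0.03,"ax": 0,"ay": 0.4,"az": 0}
    - {"claw": 0.8,"tx": -6.97,"ty": 4.2,"tz": 0.03,"ax": 0,"ay": 0.4,"az": 0}
    - {"claw": 0.8,"tx": -6.97,"ty": 4.2,"tz": 0.03,"ax": 0,"ay": 0.4,"az": 0}
    - {"claw": 0.8,"tx": -6.97,"ty": 4.2,"tz": 0.03,"ax": 0,"ay": 0.4,"az": 0}

```text
time: 9.97
eef_pos: [0.4674, -0.0277, 0.2331]
tcp_rot: [0.492, -0.509, 0.509, -0.491]
contact_force: [-0.1, -0.1, -2.0]
opening: 0.153
```

Run:
```python
from h import *
goal([.4663,-.0276,.2276],-2.15)
snap('wrist','w7'); a,_,_=snap('scene','s7')
cv2.imwrite('pics/s7c.png',cv2.resize(a[200:330,260:390],None,fx=4.5,fy=4.5,interpolation=2))
collar('w7')
```

```text
t 9.97 eef [ 0.4674 -0.0277  0.2331] zyaw -2.03 F [-0.08 -0.08 -1.96] T [ 0.028 -0.002 -0.013] op 0.1529 q [-0.28 -0.19  2.06 -0.    1.26 -0.24]
  shift cm [-0.01  0.55 -0.11] rot deg [0.03 0.12 0.08]
collar tool x,z mm [ 0.26 -1.24] [43.1 43.7] mec [ 0.37 -1.23] y 0.09687430178713619
```

View pics/s7c.png

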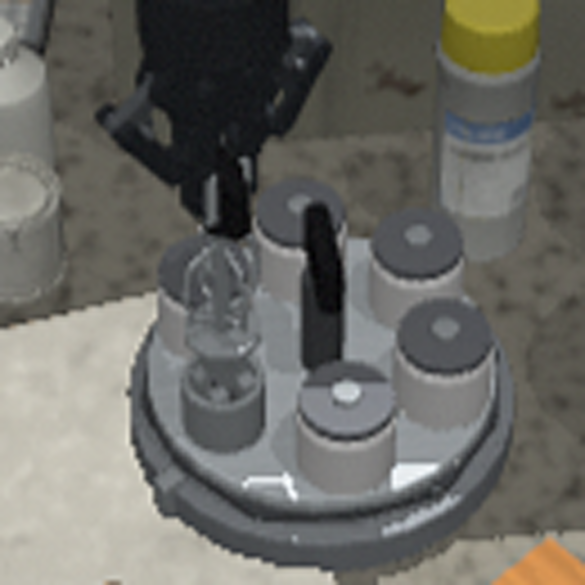

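View pics/w7.png

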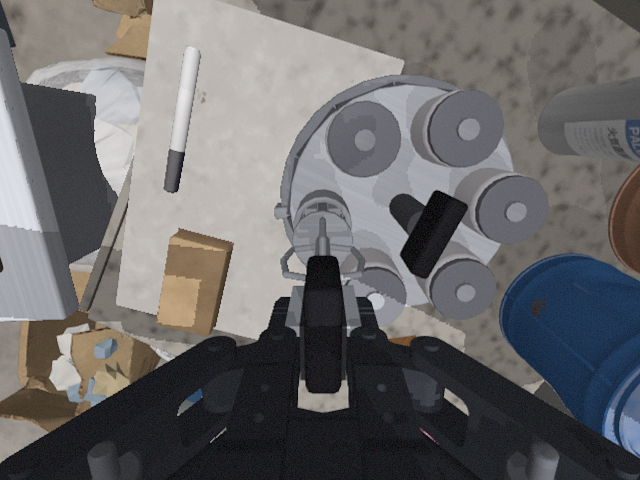

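Aligned, with about 5 mm of gap. I'll descend slowly to about 8 mm inside the rim and check the force.

Request:
play_rows:
  steps:
    - {"claw": 0.8,"tx": 0,"ty": 0.3,"tz": 0,"ax": 0,"ay": 0,"az": 0}
    - {"claw": 0.8,"tx": 0,"ty": 0.6,"tz": 0,"ax": 0,"ay": 0,"az": 0}
    - {"claw": 0.8,"tx": 0,"ty": 0.8,"tz": 0,"ax": 0,"ay": 0,"az": 0}
    - {"claw": 0.8,"tx": 0,"ty": 1.0,"tz": 0,"ax": 0,"ay": 0,"az": 0}
    - {"claw": 0.8,"tx": 0,"ty": 1.2,"tz": 0,"ax": 0,"ay": 0,"az": 0}
    - {"claw": 0.8,"tx": 0,"ty": 1.3,"tz": 0,"ax": 0,"ay": 0,"az": 0}
    - {"claw": 0.8,"tx": 0,"ty": 1.3,"tz": 0,"ax": 0,"ay": 0,"az": 0}

```text
time: 10.65
eef_pos: [0.4675, -0.0273, 0.2205]
tcp_rot: [0.492, -0.508, 0.509, -0.491]
contact_force: [-0.1, -0.1, -2.7]
opening: 0.155
```

Run:
```python
from h import *
goal([.4674,-.0277,.1976],-2.15)
```

```text
t 10.65 eef [ 0.4675 -0.0273  0.2205] zyaw -1.98 F [-0.12 -0.06 -2.67] T [ 0.009 -0.001 -0.038] op 0.1553 q [-0.27 -0.17  2.08 -0.    1.24 -0.24]
  shift cm [ 0.03  2.29 -0.01] rot deg [-0.02  0.17  0.09]
```

It went in freely, with no contact force. Continuing onto the spring.

Request:
play_rows:
  steps:
    - {"claw": 0.8,"tx": 0,"ty": 0.3,"tz": 0,"ax": 0,"ay": 0,"az": 0}
    - {"claw": 0.8,"tx": 0,"ty": 0.6,"tz": 0,"ax": 0,"ay": 0,"az": 0}
    - {"claw": 0.8,"tx": 0,"ty": 0.9,"tz": 0,"ax": 0,"ay": 0,"az": 0}
    - {"claw": 0.8,"tx": 0,"ty": 1.2,"tz": 0,"ax": 0,"ay": 0,"az": 0}
    - {"claw": 0.8,"tx": 0,"ty": 1.5,"tz": 0,"ax": 0,"ay": 0,"az": 0}
    - {"claw": 0.8,"tx": 0,"ty": 1.75,"tz": 0,"ax": 0,"ay": 0,"az": 0}
    - {"claw": 0.8,"tx": 0,"ty": 2.0,"tz": 0,"ax": 0,"ay": 0,"az": 0}
    - {"claw": 0.8,"tx": 0,"ty": 2.0,"tz": 0,"ax": 0,"ay": 0,"az": 0}

```text
time: 11.32
eef_pos: [0.4679, -0.0275, 0.2016]
tcp_rot: [0.491, -0.508, 0.509, -0.491]
contact_force: [-1.8, 0.5, 5.4]
opening: 0.155
```

Run:
```python
from h import *
goal([.4674,-.0277,.1976],-2.15)
```

```text
t 11.32 eef [ 0.4679 -0.0275  0.2016] zyaw -1.98 F [-1.78  0.48  5.44] T [0.13  0.519 0.013] op 0.1553 q [-0.27 -0.16  2.1  -0.    1.2  -0.24]
  shift cm [ 0.02  0.4  -0.05] rot deg [-0.06  0.17  0.1 ]
```

Request:
play_rows:
  steps:
    - {"claw": 0.8,"tx": 0,"ty": 0.15,"tz": 0,"ax": 0,"ay": 0,"az": 0}
    - {"claw": 0.8,"tx": 0,"ty": 0.3,"tz": 0,"ax": 0,"ay": 0,"az": 0}
    - {"claw": 0.8,"tx": 0,"ty": 0.4,"tz": 0,"ax": 0,"ay": 0,"az": 0}
    - {"claw": 0.8,"tx": 0,"ty": 0.5,"tz": 0,"ax": 0,"ay": 0,"az": 0}
    - {"claw": 0.8,"tx": 0,"ty": 0.5,"tz": 0,"ax": 0,"ay": 0,"az": 0}

```text
time: 11.73
eef_pos: [0.4681, -0.0275, 0.1977]
tcp_rot: [0.491, -0.508, 0.509, -0.491]
contact_force: [-2.2, 1.0, 7.2]
opening: 0.152
```

Run:
```python
from h import *
goal([.4674,-.0277,.1976],-2.15)
```

```text
t 11.73 eef [ 0.4681 -0.0275  0.1977] zyaw -1.97 F [-2.22  0.97  7.24] T [0.21  0.761 0.013] op 0.1516 q [-0.27 -0.15  2.1  -0.    1.19 -0.24]
  shift cm [ 0.02  0.01 -0.07] rot deg [-0.07  0.18  0.1 ]
```

Request:
play_rows:
  steps:
    - {"claw": 0.8,"tx": 0,"ty": 0.1,"tz": 0,"ax": 0,"ay": 0,"az": 0}
    - {"claw": 0.8,"tx": 0,"ty": 0.2,"tz": 0,"ax": 0,"ay": 0,"az": 0}
    - {"claw": 0.8,"tx": 0,"ty": 0.2,"tz": 0,"ax": 0,"ay": 0,"az": 0}

```text
time: 11.98
eef_pos: [0.4683, -0.0276, 0.1975]
tcp_rot: [0.492, -0.508, 0.509, -0.491]
contact_force: [-5.3, 1.2, 14.7]
opening: 0.154
```

Run:
```python
from h import *
goal([.4674,-.0277,.1976],-2.15)
```

```text
t 11.98 eef [ 0.4683 -0.0276  0.1975] zyaw -1.96 F [-5.32  1.16 14.72] T [ 0.359  1.411 -0.015] op 0.1541 q [-0.27 -0.15  2.1  -0.    1.19 -0.24]
  shift cm [ 0.01 -0.01 -0.09] rot deg [-0.09  0.19  0.12]
```

Request:
play_rows:
  steps:
    - {"claw": 0.8,"tx": 0,"ty": 0.05,"tz": -0.05,"ax": 0,"ay": 0,"az": 0}
    - {"claw": 0.8,"tx": 0,"ty": 0.1,"tz": -0.1,"ax": 0,"ay": 0,"az": 0}
    - {"claw": 0.8,"tx": 0,"ty": 0.1,"tz": -0.1,"ax": 0,"ay": 0,"az": 0}
    - {"claw": 0.8,"tx": 0,"ty": 0.1,"tz": -0.1,"ax": 0,"ay": 0,"az": 0}

```text
time: 12.32
eef_pos: [0.4681, -0.0276, 0.1975]
tcp_rot: [0.491, -0.507, 0.51, -0.492]
contact_force: [-5.9, 1.1, 17.5]
opening: 0.152
```

Run:
```python
from h import *
goal([.4674,-.0277,.1976],-2.15)
snap('wrist','w8'); a,_,_=snap('scene','s8'); collar('w8')
b=cv2.resize(a[200:330,260:390],(585,585),interpolation=2)
cv2.imwrite('pics/s8c.png',b)
goal([.4674,-.0277,.1976],-2.15)
```

```text
t 12.32 eef [ 0.4681 -0.0276  0.1975] zyaw -1.97 F [-5.93  1.07 17.47] T [0.402 1.317 0.008] op 0.1517 q [-0.28 -0.15  2.1  -0.    1.19 -0.24]
  shift cm [ 0.01 -0.01 -0.07] rot deg [-0.22  0.18  0.13]
collar tool x,z mm [-1.32 -2.44] [44.7 47.3] mec [-0.64 -2.39] y 0.09692139216016611
 t 12.42 eef [ 0.4681 -0.0276  0.1975] zyaw -1.96 F [-5.87  2.12 16.38] T [0.465 1.325 0.06 ] op 0.1558 q [-0.28 -0.15  2.1  -0.    1.19 -0.24]
  shift cm [ 0.01 -0.01 -0.07] rot deg [-0.22  0.19  0.13]
```

View pics/s8c.png

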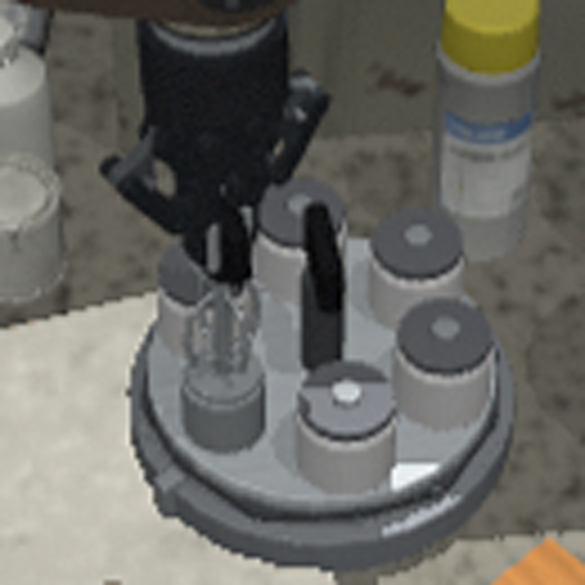

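View pics/w8.png

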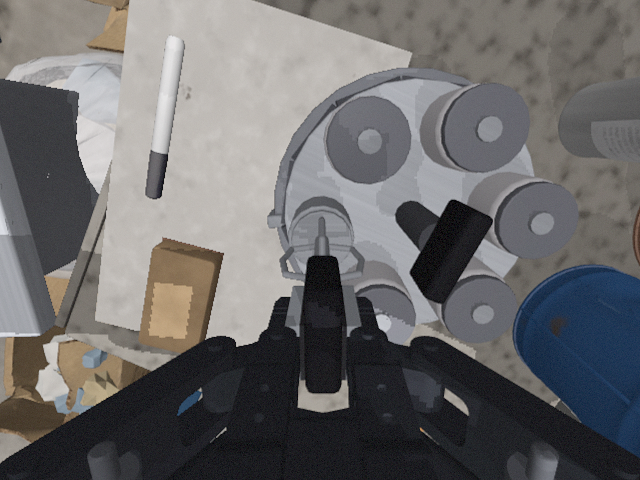

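Run:
```python
from h import *
D=np.load('pics/w8.npz');im=D['im'];P=cloud(cam('wrist',D['p'],D['q']),D['d']);s=(slice(195,310),slice(400,500))
q=P[s][(abs(P[s][...,2]-.163)<.006)&(im[s].max(-1)<70)];print('handle',len(q),cv2.minAreaRect(q[:,:2].astype(np.float32)*1000))
c=cam('wrist',D['p'],D['q']); print('pointer',ray(c,[[274,220]],.054))
s=(slice(205,270),slice(285,365)); z=P[s][...,2]; h=np.histogram(z,np.arange(.05,.12,.003)); print([(round(b,3),int(n)) for n,b in zip(*h) if n>20])
```

```text
handle 2549 ((540.6870727539062, -22.309722900390625), (55.20344924926758, 14.661900520324707), 64.1728286743164)
pointer [[ 0.4271906  -0.02269125  0.054     ]]
[(np.float64(0.05), 767), (np.float64(0.053), 383), (np.float64(0.08), 21), (np.float64(0.083), 26), (np.float64(0.086), 30), (np.float64(0.089), 50), (np.float64(0.092), 350), (np.float64(0.095), 146), (np.float64(0.098), 1236), (np.float64(0.101), 517), (np.float64(0.113), 87), (np.float64(0.116), 139)]
```

Checks pass: the handle is at 64° (3.6° + 60°), the collar is on the rim, and there's a hard stop at the predicted height.

```bash
python3 -c "
from h import *
print(ctrl.sign_off()); s=ctrl.get_state(); print(s['time'],s['eef_pos'],s['contact_force'],s['opening'])"
```

```text
the job is handed in; nothing more can be done
None
the job is handed in; nothing more can be done
```

The stirrer is fully home in the bare coupling at the pointer. The arm is still gripping it and pressing down, and I handed the job in at about 12.4 s.

- **Carousel:** I turned it one click anticlockwise by its handle. The handle went from 3.6° to 63.5° (64.2° in the last image), and the coupling now stands at the pointer.
- **Stirrer:** I took the black-gripped stirrer from the stand and turned its foot to the measured slot angle. It went 7 mm into the socket with no contact force.
- **Seating:** It stopped hard with the tool at z = 0.1975 m, where 0.1976 m was predicted. That puts the collar at 0.096 m, on the rim. The spring reading was 7.2 N just before the stop, and the final downward push reads about 17 N.
- **Checks that disagreed:** A side load of about 6 N on the tool did not go away after a small correction. The last collar-centre fit came out 1–2 mm off, because it also picked up the coupling's rim, so I relied on the height and force instead.
- **Other objects:** I did not touch the pink look-alike or any of the bystanders. I compared them only by eye in the pictures and did not re-measure them.

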